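# Empty the used-tube tray into the flap return box

## Task

Take the metal tray by its blue handle, push the red sprung flap of the white return box open with the tray's spout while the three used tubes are still lying in the tray, and tip all three into the box with the spout holding the flap open. Then bring the tray out so that the flap springs shut, and set the empty tray down upright in the middle of the blue foam mat. Do not touch the tubes with the gripper, and leave the bottle, the jar and the grey controller where they are.

Things in the scene. Friction and masses are not known exactly. Their poses are not given: they have to be found in the camera images.
- tray: Open aluminium pouring tray, 137 x 96 mm, 0.22 kg. Origin on its underside; x to the spout, z up. Floor 3 mm thick from x = -63 to +35 mm; then a full-width spout rises at 20 degrees to its lip (x +75, z +17 mm). Rear and side walls 40 mm high, spout sides 30, front end open. Tubes start to roll out when it tips over 20 degrees, spout down; 45 to 50 degrees empties it.
- tray_grip (a point): Centre of the tray's blue handle bar, at x = -15, y = 0, z = +85 mm of the tray (axes as the tray's). The bar lies along the tray's y, 96 mm long, 16 mm thick (x), 24 mm tall (z): pinch it from above, fingers closing along the tray's x.
- tray_lip (a point): Middle of the upper edge of the tray's spout lip, at x = +74.5, y = 0, z = +17 mm of the tray (axes as the tray's).
- hopper: White return box fixed to the bench, 160 (x) x 190 mm (y). Origin at centre of underside; x from its low front (tray side, blue plate) to its tall back. Front wall top is flat, 120 mm high, x -80 to -66 mm; then the top slopes up 30 degrees to 175 mm at x = +32, flat behind. The opening in the slope, 150 mm wide (y -75 to +75), is closed by the flap. Floor 5 mm thick.
- flap_hinge (a point): Middle of the flap's hinge line, at x = -66, y = 0, z = +120 mm of the box (axes as the box's). The flap turns about the box's y axis here.
- flap (a joint): Red flap in the slope, 146 mm wide, 109 mm from the hinge (its lower front edge) to its free upper edge (white stripe). Rad: 0 shut, sloping up 30 degrees; grows as the free edge goes down into the box; 0.52 level, stop 1.3. A spring shuts it (0.2 N m at 0, 0.35 at 1 rad) and carries the tubes' weight; pushed below level, tubes roll down it into the box.
- tube0: Capped amber tube, round, 84 mm long (y), 26 mm diameter, 35 g, loose; origin at its centre. It lies across the tray and rolls.
- tube1: Capped yellow tube, same size, lying across the tray; origin at its centre.
- tube2: Capped green tube, same size, lying across the tray; origin at its centre.
- mat: Light blue foam mat fixed on the bench, 180 by 180 mm, 6 mm thick; origin at the centre of its underside. The empty tray goes on it, turned any way.
- bottle: Bystander: amber bottle, 60 mm diameter, 140 mm tall; origin at the centre of its underside.
- jar: Bystander: clear jar, 64 mm diameter, 75 mm tall; origin at the centre of its underside.
- controller: Bystander: grey controller box with red digits, 80 by 130 mm, 50 mm tall; origin at the centre of its underside.
Not all that is in view belongs to the job. Of the things that look like the hopper, the largest one is meant. Of the things that look like the tray, take the one that is farthest to the robot's left at the start.

How it is judged (in metres and radians):
On the way, in this order (a step that is already met when the one before it is completed fails the run):
1. the tray, with all three tubes still in it, holds the flap well open (at least 0.25 rad) (value of joint flap above 0.25 rad and contact force between tray and flap above 0.2 N and x of tube0 in the frame of tray between -0.065 and 0.055 m and y of tube0 in the frame of tray between -0.03 and 0.03 m and z of tube0 in the frame of tray between 0 and 0.06 m and x of tube1 in the frame of tray between -0.065 and 0.055 m and y of tube1 in the frame of tray between -0.03 and 0.03 m and z of tube1 in the frame of tray between 0 and 0.06 m and x of tube2 in the frame of tray between -0.065 and 0.055 m and y of tube2 in the frame of tray between -0.03 and 0.03 m and z of tube2 in the frame of tray between 0 and 0.06 m), for 0.1 s.
2. all three tubes are in the box (x of tube0 in the frame of hopper between -0.08 and 0.08 m and y of tube0 in the frame of hopper between -0.09 and 0.09 m and z of tube0 in the frame of hopper between 0 and 0.11 m and x of tube1 in the frame of hopper between -0.08 and 0.08 m and y of tube1 in the frame of hopper between -0.09 and 0.09 m and z of tube1 in the frame of hopper between 0 and 0.11 m and x of tube2 in the frame of hopper between -0.08 and 0.08 m and y of tube2 in the frame of hopper between -0.09 and 0.09 m and z of tube2 in the frame of hopper between 0 and 0.11 m), for 0.2 s.
At the end, for the whole second after the job is handed in: All three tubes lie inside the return box, its flap is shut (within 0.06 rad), and the tray stands released, upright (within 0.08 rad) and at rest on the blue mat, its handle within 50 mm of the mat's centre (all of step 2 and value of joint flap below 0.06 rad and angle between tray's own z axis and vertical below 0.08 rad and horizontal distance between tray_grip and mat below 0.05 m and height (world z) of tray between 0.002 and 0.012 m and linear speed of tray below 0.02 m/s); the robot touches nothing.
It fails at once if the gripper touches a tube (contact force between the fingers and tube0 above 1 N or contact force between the fingers and tube1 above 1 N or contact force between the fingers and tube2 above 1 N).
It fails at once if a bystander is shifted by more than 30 mm or tipped (distance of any of bottle, jar, controller from where it was at the start of the episode above 0.03 m or angle between any of bottle, jar, controller's own z axis and vertical above 0.4 rad).
It also fails if it takes over 64 s, if anything falls off the work surface, if the arm or the gripper's body presses on something with over 40 N, if the wrist force passes 120 N, or if a joint passes its speed limit or range.

## Robot

A 6-joint arm with a two-finger parallel gripper is mounted at the origin on the work surface. World frame = base frame: x ahead of the robot, y to its left, z up, the work surface at z = 0. Lengths are in mm, angles in rad, forces in N, time in s.
With the tool pointing down it reaches from about 325 to 875 mm from the base axis. Payload 4.4 kg.
Tool frame: the origin (TCP) lies on the centre line of the jaws, within the pads' length; the fingertips stand 19 mm ahead of it and the grasp point (between the pads) is the TCP; z points along the fingers, y is the line along which they close (so a half turn about z gives the same grasp; the last joint's range is limited). The gripper opens to 85 mm and grips with 20 to 120 N. Pads are 22 mm wide; open, the fingers measure 114 mm over their backs; the gripper's body (76 mm by 85 mm) begins 54 mm behind the grasp point. The pads swing forward as they close: fully open they stand 13 mm farther back than shut.
Start: joints at [1.056, 0.207, 1.542, -0, 1.393, -0.15], TCP at [204.611, 537.366, 250.282] pointing down, gripper open.
Joint ranges: [-2.73, 2.73], [-0.86, 2.22], [0.23, 2.46], [-1.11, 4.25], [0.08, 2.63], [-2.82, 2.82]. Speed limits (rad/s): [2.79, 2.79, 3.14, 3.14, 3.14, 3.14].

## Interface

Orientations are given as [roll, pitch, yaw] about the fixed x, y, z axes, in that order (R = Rz(yaw) Ry(pitch) Rx(roll)).
In Python, from station import * gives the robot as it stands.
- The arm moves only by the tool apply_moves, never from a script. Its argument "targets" is text: rows parted by semicolons, each of 7 numbers parted by spaces: the opening, from 0 (shut) to 1 (fully open), then the shift along the tool's x, y, z in cm, then the turn, a rotation vector about the tool's x, y, z in rad. A call has exactly 5 rows; each row is the pose to reach, as a shift and turn from the pose commanded when the call began, along the tool's axes at that moment; what a row does not reach only later rows make up. A row lasts 1/12 s, in which the tool goes at most 41.7 mm and 7.16 degrees, less where a joint would pass 70% of its speed; a pose out of reach is approached as far as the arm can. A call with a gripper value outside its range is refused whole. The fingers move at their own pace and stop on an object; the grip force is fixed at half the most. Time passes only in rows, so rows that repeat a pose let the fingers close, or fill a call up. It gives the time, the measured TCP pose, the force, the opening and the grip force at its end, in the units of the state.
- observe(): the state, without advancing time (a new reading comes with each control period).
- grab_frame(name): name is "scene" or "top" or "wrist"; returns the picture (480x640x3 uint8, red, green, blue); there is no depth.
- camera_model(name): a dict with "fx", "fy", "cx", "cy" (pixels), "R" (3x3) and "t" (3): a world point X has camera coordinates R X + t. Camera axes: x right, y down, z forward; pixel columns grow to the right and rows downward; lengths in mm; the calibration is good to about 2 mm. A picture is of the moment at which its call begins: read the wrist's pose just before it. camera_model takes no time and is no camera call; for the wrist camera it gives the pose at the moment of the call.
- job_done(): hands the job in; it is judged then, once.
The state is a dict: "time_s": time; "joint_positions": joint angles; "joint_velocities": joint speeds; "tau": joint torques, N m; "tool_pos": TCP position; "eef_rot": TCP orientation; "force": force on the tool from outside, world axes, zero at the start; "wrist_torque": the same for the moment, N m; "finger_gap": opening from 0.0 (shut) to 1.0 (fully open); "finger_force": force on a finger pad.
Only numpy, scipy, OpenCV 4.12 (cv2) and the standard library are available. Lean on these libraries where they do the work, as an engineer would, in place of code of your own. Each camera call takes 0.05 s, during which the arm holds its last target. There are 200 camera calls.

## Working session

There is one attempt and no reset: what is moved stays moved. The work goes in short steps, Python scripts to look and compute and a tool call to move; the robot and the scene stay as the last step left them, time stands still between calls to the robot, and variables do not carry over. Pictures are saved under pics/ and viewed, at most 10 in all, crops included, and the job is handed in when it is done.

Besides the shell and the picture viewer there is one more tool, called after "Call:" by a JSON object that holds its "op" and its "data", one argument or row to a line. apply_moves: Moves the arm, as the interface text tells. Its arguments: {"type":"object","properties":{"targets":{"type":"string"}},"required":["targets"]}

```bash
mkdir -p pics; python3 - <<'E'
from station import *
import cv2
print(observe())
for n in ("scene","top"):
    f=grab_frame(n); cv2.imwrite(f"pics/{n}0.png",f[:,:,::-1])
    print(n,camera_model(n))
E
```

```text
{'time_s': 0.0, 'joint_positions': array([ 1.05649389e+00,  2.07477397e-01,  1.54298110e+00, -9.65437918e-06,
        1.39347877e+00, -1.50492571e-01]), 'joint_velocities': array([-0.00149613, -0.00090434, -0.00249896,  0.00160147,  0.00102635,
       -0.00087638]), 'tau': array([-1.71367388e-03, -3.83042872e+01, -2.91587949e+01, -2.99868998e-04,
        1.06381177e-02, -9.18308672e-06]), 'tool_pos': array([204.25692199, 536.72654725, 249.08023839]), 'eef_rot': array([-3.13927311e+00, -3.42124987e-04,  2.77778411e+00]), 'force': array([-0.73817893, -0.17450631, -0.55529057]), 'wrist_torque': array([-0.02599903,  0.02122016,  0.02649497]), 'finger_force': 0.0, 'finger_gap': 1.0001367083567072}
scene {'fx': 576.2492266348357, 'fy': 576.2492266348357, 'cx': 321.9826262541413, 'cy': 243.63578405288433, 'R': array([[-0.1683931 ,  0.98562968,  0.01333805],
       [ 0.79297024,  0.14349048, -0.59212218],
       [-0.58552707, -0.08913261, -0.80573781]]), 't': array([   3.66149328, -324.99203481, 1575.69639417])}
top {'fx': 500.83562899983116, 'fy': 500.83562899983116, 'cx': 310.90499567753045, 'cy': 234.30552894276616, 'R': array([[-0.02128755, -0.99976265, -0.00463542],
       [-0.98751983,  0.0217501 , -0.15598562],
       [ 0.15604942,  0.00125702, -0.98774845]]), 't': array([  79.2931781 ,  475.82004759, 1053.9461271 ])}
```

View pics/scene0.png

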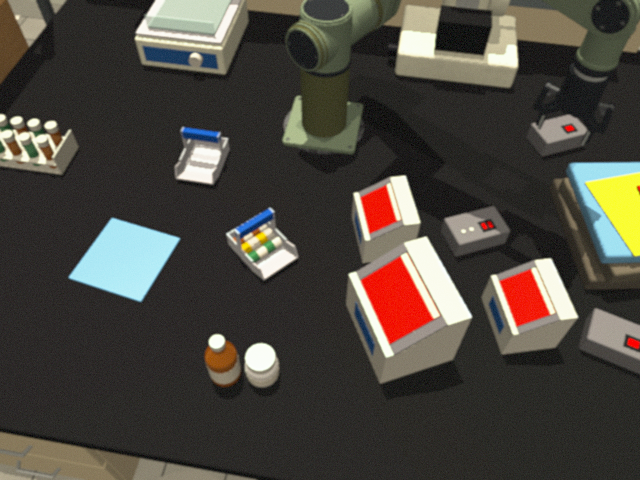

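View pics/top0.png

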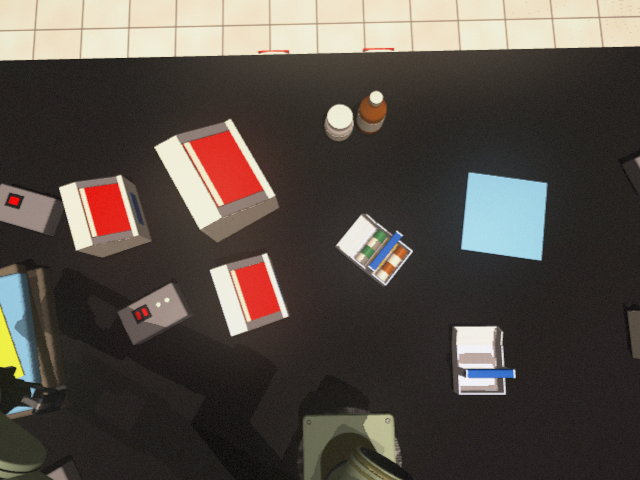

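The scene picture shows the tray with tubes at (260,245) and an empty one at (203,155). It also shows red-flap boxes at (408,305), (388,218) and (528,305), and the mat at (125,258).

In the top view (+y is left, +x is up):
- **Tray look-alikes:** (375,250) with tubes, and (480,360) empty. I take (375,250) because it is farthest left.
- **Hopper look-alikes:** (215,180) large, (250,293) small, (105,213) small. I take (215,180) because it is the largest.

```bash
cat > h.py <<'E'
import numpy as np, cv2
from station import *
def ray(cm,p,z):
    R,t=np.array(cm["R"]),np.array(cm["t"]); c=-R.T@t
    d=R.T@np.array([(p[0]-cm["cx"])/cm["fx"],(p[1]-cm["cy"])/cm["fy"],1])
    return c+d*(z-c[2])/d[2]
def blobs(m,amin=60):
    cs,_=cv2.findContours(m,cv2.RETR_EXTERNAL,cv2.CHAIN_APPROX_NONE)
    return sorted([c for c in cs if cv2.contourArea(c)>amin],key=cv2.contourArea,reverse=True)
def mask(rgb,h0,h1,s=130,v=60):
    return cv2.inRange(cv2.cvtColor(rgb,cv2.COLOR_RGB2HSV),(h0,s,v),(h1,255,255))
E
python3 - <<'E'
from h import *
f=cv2.imread("pics/top0.png")[:,:,::-1].copy(); cm=camera_model("top")
for n,m in (("red",mask(f,0,4,200,150)),("blue",mask(f,105,125,150,60)),("mat",mask(f,90,104,60,120))):
    for c in blobs(m):
        r=cv2.minAreaRect(c); q=cv2.boxPoints(r); p=cv2.approxPolyDP(c,0.04*cv2.arcLength(c,True),True)[:,0]
        if n!="red": z=97 if n=="blue" else 6; print(n,np.round(r[0]),np.round(r[1]),"ctr",ray(cm,r[0],z).round(),[ray(cm,a,z).round()[:2].tolist() for a in q])
        else: print(n,np.round(r[0]),np.round(r[1]),p.tolist(),"z120",[ray(cm,a,120).round()[:2].tolist() for a in p],"z175",[ray(cm,a,175).round()[:2].tolist() for a in p])
c=f[90:300,140:430]; cv2.imwrite("pics/crop1.png",cv2.resize(c,None,fx=2.7,fy=2.7,interpolation=cv2.INTER_CUBIC)[:,:,::-1])
E
```

```text
red [226. 166.] [77. 39.] [[228, 131], [190, 142], [225, 203], [262, 189]] z120 [[686.0, 237.0], [664.0, 316.0], [533.0, 242.0], [560.0, 167.0]] z175 [[665.0, 227.0], [644.0, 302.0], [520.0, 233.0], [546.0, 161.0]]
red [107. 209.] [52. 33.] [[117, 184], [85, 188], [98, 235], [130, 229]] z120 [[577.0, 464.0], [571.0, 529.0], [472.0, 498.0], [483.0, 434.0]] z175 [[563.0, 442.0], [556.0, 504.0], [463.0, 474.0], [474.0, 414.0]]
red [257. 290.] [52. 29.] [[263, 263], [236, 270], [252, 319], [279, 309]] z120 [[409.0, 166.0], [396.0, 220.0], [299.0, 188.0], [317.0, 135.0]] z175 [[403.0, 160.0], [391.0, 211.0], [299.0, 181.0], [317.0, 131.0]]
blue [490. 373.] [ 8. 44.] ctr [ 184. -278.   97.] [[192.0, -235.0], [191.0, -322.0], [175.0, -320.0], [177.0, -234.0]]
blue [385. 251.] [ 7. 42.] ctr [431. -82.  97.] [[402.0, -49.0], [469.0, -105.0], [460.0, -116.0], [393.0, -59.0]]
mat [504. 216.] [83. 79.] ctr [ 515. -368.    6.] [[440.0, -259.0], [620.0, -293.0], [591.0, -479.0], [413.0, -440.0]]
mat [ 16. 329.] [110.  24.] ctr [288. 718.   6.] [[404.0, 770.0], [411.0, 718.0], [175.0, 668.0], [169.0, 718.0]]
mat [ 19. 409.] [ 5. 26.] ctr [120. 699.   6.] [[120.0, 727.0], [131.0, 675.0], [120.0, 671.0], [109.0, 724.0]]
```

View pics/crop1.png

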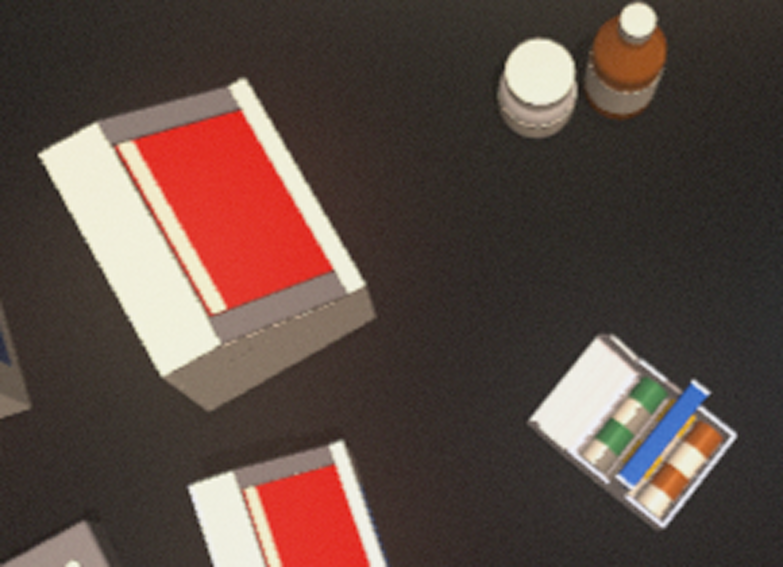

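The crop shows three tubes (green, yellow, amber) in the chosen tray, with its spout up-left and the blue handle at about (660,435). The large box's low front wall is on its right side, at about (300,185). Next I check wrist-joint feasibility for both grasp yaws.

```bash
python3 - <<'E'
from h import *
from scipy.spatial.transform import Rotation as Ro
C=Ro.from_euler('z',-np.pi/2)
o=observe();q=o["joint_positions"]
R0=Ro.from_euler('ZYZYZ',[q[0],q[1]+q[2],q[3],q[4],q[5]]) if 0 else Ro.from_euler('z',q[0])*Ro.from_euler('y',q[1]+q[2])*Ro.from_euler('z',q[3])*Ro.from_euler('y',q[4])*Ro.from_euler('z',q[5])*C
print(np.round(R0.inv().as_matrix()@Ro.from_euler('xyz',o["eef_rot"]).as_matrix(),2))
for name,yaw,t,g in (("grasp",50,0,(431,-82,85)),("push",119,15,(623,202,223)),("pour",119,50,(602,240,207)),("mat",50,0,(515,-368,120))):
  for fl in (0,1):
    # tray frame -> tool: y=+-trayx, z=-trayz
    T=Ro.from_euler('z',yaw,degrees=True)*Ro.from_euler('y',t,degrees=True)
    s=-1 if fl else 1
    A=np.array([[0,s,0],[s,0,0],[0,0,-1]]).T
    Rt=Ro.from_matrix(T.as_matrix()@A)
    up=-Rt.as_matrix()[:,2]; w=np.array(g)+200*up; j1=np.arctan2(w[1],w[0])
    for p in (1.6,2.0):
      M=(Ro.from_euler('y',-p)*Ro.from_euler('z',-j1)*Rt*C.inv()).as_matrix()
      j4=np.arctan2(M[1,2],M[0,2]); j5=np.arccos(M[2,2]); j6=np.arctan2(M[2,1],-M[2,0])
      print(name,fl,p,np.round([j1,j4,j5,j6],2),Rt.as_euler('xyz').round(3))
E
```

```text
[[-1. -0.  0.]
 [ 0. -1.  0.]
 [ 0.  0.  1.]]
grasp 0 1.6 [-0.19  0.    1.54  2.08] [3.142 0.    2.443]
grasp 0 2.0 [-0.19  0.    1.14  2.08] [3.142 0.    2.443]
grasp 1 1.6 [-0.19  0.    1.54 -1.06] [ 3.142  0.    -0.698]
grasp 1 2.0 [-0.19  0.    1.14 -1.06] [ 3.142  0.    -0.698]
push 0 1.6 [ 0.39 -0.26  1.51  1.47] [-2.88   0.    -2.635]
push 0 2.0 [ 0.39 -0.29  1.13  1.58] [-2.88   0.    -2.635]
push 1 1.6 [ 0.39 -0.26  1.51 -1.67] [2.88  0.    0.506]
push 1 2.0 [ 0.39 -0.29  1.13 -1.56] [2.88  0.    0.506]
pour 0 1.6 [ 0.62 -0.87  1.64  1.66] [-2.269  0.    -2.635]
pour 0 2.0 [ 0.62 -0.89  1.38  1.97] [-2.269  0.    -2.635]
pour 1 1.6 [ 0.62 -0.87  1.64 -1.48] [2.269 0.    0.506]
pour 1 2.0 [ 0.62 -0.89  1.38 -1.17] [2.269 0.    0.506]
mat 0 1.6 [-0.62 -0.    1.54  1.65] [3.142 0.    2.443]
mat 0 2.0 [-0.62 -0.    1.14  1.65] [3.142 0.    2.443]
mat 1 1.6 [-0.62 -0.    1.54 -1.49] [ 3.142  0.    -0.698]
mat 1 2.0 [-0.62 -0.    1.14 -1.49] [ 3.142  0.    -0.698]
```

Call:
{"op": "apply_moves", "data": {
  "targets": "1 -2.16 -2.5 0 0 0 0; 1 -4.32 -5 0 0 0 0; 1 -6.48 -7.5 0 0 0 0; 1 -8.64 -10 0 0 0 0; 1 -10.8 -12.5 0 0 0 0"
}}

```text
time_s: 0.52
tool_pos: [260.9, 380.5, 249.6]
eef_rot: [-3.14, -0.0, 2.779]
force: [1.5, -0.0, -0.2]
finger_gap: 1.002
finger_force: 0.0
```

Call:
{"op": "apply_moves", "data": {
  "targets": "1 -2.16 -2.5 0 0 0 0; 1 -4.32 -5 0 0 0 0; 1 -6.48 -7.5 0 0 0 0; 1 -8.64 -10 0 0 0 0; 1 -10.8 -12.5 0 0 0 0"
}}

```text
time_s: 0.93
tool_pos: [317.3, 225.3, 249.9]
eef_rot: [-3.141, -0.0, 2.778]
force: [0.5, 0.0, 0.1]
finger_gap: 1.0
finger_force: 0.0
```

Call:
{"op": "apply_moves", "data": {
  "targets": "1 -2.16 -2.5 0 0 0 0; 1 -4.32 -5 0 0 0 0; 1 -6.48 -7.5 0 0 0 0; 1 -8.64 -10 0 0 0 0; 1 -10.8 -12.5 0 0 0 0"
}}

```text
time_s: 1.35
tool_pos: [373.9, 70.1, 250.1]
eef_rot: [3.142, -0.0, 2.778]
force: [1.0, 0.6, 0.2]
finger_gap: 1.0
finger_force: 0.0
```

Call:
{"op": "apply_moves", "data": {
  "targets": "1 -2.16 -2.5 0 0 0 0.07; 1 -4.32 -5 0 0 0 0.14; 1 -6.48 -7.5 0 0 0 0.21; 1 -8.64 -10 0 0 0 0.28; 1 -10.8 -12.5 0 0 0 0.335"
}}

```text
time_s: 1.77
tool_pos: [430.3, -85.2, 249.9]
eef_rot: [-3.142, -0.001, 2.439]
force: [1.3, -0.1, 0.1]
finger_gap: 0.999
finger_force: 0.0
```

```bash
cat >> h.py <<'E'
from scipy.spatial.transform import Rotation as Ro
def step(pos,yaw,t=0):
    """tool-axis shift (cm) and turn to bring the grip to pos, tray x at yaw (deg), spout down t deg"""
    o=observe(); R=Ro.from_euler('xyz',o["eef_rot"]).as_matrix()
    T=Ro.from_euler('z',yaw,degrees=True)*Ro.from_euler('y',t,degrees=True)
    Rt=T.as_matrix()@np.array([[0,1,0],[1,0,0],[0,0,-1]])
    print("t",o["time_s"],"pos",o["tool_pos"].round(1),"rpy",o["eef_rot"].round(3),"q",o["joint_positions"].round(2),"F",o["force"].round(1),"gap",round(o["finger_gap"],3))
    print("shift cm",(R.T@(np.array(pos)-o["tool_pos"])/10).round(2),"turn",Ro.from_matrix(R.T@Rt).as_rotvec().round(3))
E
python3 - <<'E'
from h import *
step((431,-82,250),50)
cm=camera_model("wrist"); f=grab_frame("wrist"); cv2.imwrite("pics/w1.png",f[:,:,::-1])
for c in blobs(mask(f,105,125,150,60),200):
    r=cv2.minAreaRect(c); q=cv2.boxPoints(r); print(np.round(r[0]),np.round(r[1]),ray(cm,r[0],97).round(1),[ray(cm,a,97).round()[:2].tolist() for a in q])
E
```

```text
t 1.7667 pos [430.3 -85.2 249.9] rpy [-3.142e+00 -1.000e-03  2.439e+00] q [-0.39 -0.09  1.86  0.    1.38 -1.26] F [ 1.3 -0.1  0.1] gap 0.999
shift cm [ 0.16  0.29 -0.01] turn [-0.    -0.001 -0.004]
[320. 231.] [ 18. 102.] [431.1 -80.3  97. ] [[461.0, -116.0], [394.0, -58.0], [404.0, -47.0], [471.0, -104.0]]
[483.   8.] [61. 26.] [381.2 114.2  97. ] [[362.0, 99.0], [359.0, 115.0], [401.0, 129.0], [405.0, 114.0]]
```

View pics/w1.png

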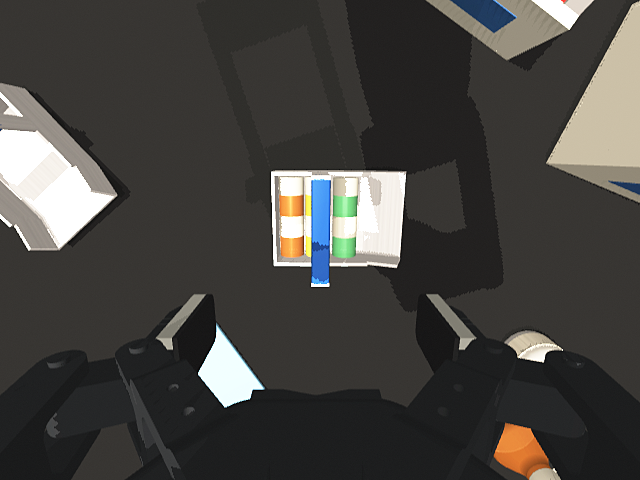

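The wrist picture shows the blue handle at (320,231), with the three tubes under and beside it and the spout to the right. The arm is well aligned, so I descend and grip.

Call:
{"op": "apply_moves", "data": {
  "targets": "0.7 0.1 0.2 3.5 0 0 0; 0.6 0.22 0.37 7 0 0 0; 0.6 0.22 0.37 10.5 0 0 0; 0.6 0.22 0.37 14 0 0 0; 0.6 0.22 0.37 16.5 0 0 0"
}}

```text
time_s: 2.23
tool_pos: [428.9, -78.4, 82.2]
eef_rot: [-3.14, -0.004, 2.443]
force: [-0.1, -0.5, 0.5]
finger_gap: 0.6
finger_force: 0.0
```

Call:
{"op": "apply_moves", "data": {
  "targets": "0 0 0 0 0 0 0; 0 0 0 0 0 0 0; 0 0 0 0 0 0 0; 0 0 0 0 0 0 0; 0 0 0 0 0 0 0"
}}

```text
time_s: 2.65
tool_pos: [432.3, -79.8, 86.9]
eef_rot: [3.141, 0.003, 2.443]
force: [-1.1, 0.8, -3.1]
finger_gap: 0.182
finger_force: 60.5
```

Call:
{"op": "apply_moves", "data": {
  "targets": "0 0 0 0 0 0 0; 0 0 0 0 0 0 0; 0 0 0 0 0 0 0; 0 0 0 -0.5 0 0 0; 0 0 0 -1 0 0 0"
}}

```text
time_s: 3.07
tool_pos: [430.6, -79.1, 95.3]
eef_rot: [-3.141, -0.001, 2.443]
force: [-0.3, 0.1, -3.1]
finger_gap: 0.174
finger_force: 60.5
```

Call:
{"op": "apply_moves", "data": {
  "targets": "0 0 0 -3 0 0 0; 0 0 0 -6.5 0 0 0; 0 0 0 -10 0 0 0; 0 0 0 -13.5 0 0 0; 0 0 0 -17 0 0 0"
}}

```text
time_s: 3.48
tool_pos: [430.4, -79.0, 267.0]
eef_rot: [-3.142, -0.0, 2.443]
force: [0.9, -0.3, -3.7]
finger_gap: 0.171
finger_force: 60.5
```

Call:
{"op": "apply_moves", "data": {
  "targets": "0 -0.2 1 0 0 0 -0.06; 0 -0.6 3 0 0 0 -0.14; 0 -1 5 0 0 0 -0.23; 0 -1.4 7.2 0 0 0 -0.32; 0 -1.8 9.4 0 0 0 -0.41"
}}

```text
time_s: 3.9
tool_pos: [505.6, -18.3, 265.4]
eef_rot: [-3.142, -0.0, 2.857]
force: [-0.1, -0.9, -2.7]
finger_gap: 0.179
finger_force: 60.5
```

```bash
python3 - <<'E'
from h import *
step((672,115,262),119)
E
```

```text
t 3.9 pos [505.6 -18.3 265.4] rpy [-3.142 -0.     2.857] q [-0.21  0.05  1.69 -0.    1.41 -1.49] F [-0.1 -0.9 -2.7] gap 0.179
shift cm [-12.23  17.47   0.33] turn [ 0.    -0.    -0.791]
```

Call:
{"op": "apply_moves", "data": {
  "targets": "0 -1.4 2.1 0 0 0 -0.09; 0 -2.9 4.2 0 0 0 -0.19; 0 -4.4 6.3 0 0 0 -0.28; 0 -5.9 8.4 0 0 0 -0.38; 0 -7.3 10.5 0 0 0 -0.47"
}}

```text
time_s: 4.32
tool_pos: [605.7, 61.8, 264.9]
eef_rot: [3.141, -0.001, -2.955]
force: [-0.1, -0.8, -2.7]
finger_gap: 0.174
finger_force: 60.5
```

Call:
{"op": "apply_moves", "data": {
  "targets": "0 -1.9 1 0 0 0 -0.08; 0 -3.8 2 0 0 0 -0.16; 0 -5.6 2.9 0.1 0 0 -0.24; 0 -6.9 3.6 0.2 0 0 -0.29; 0 -7.5 4 0.3 0 0 -0.32"
}}

```text
time_s: 4.73
tool_pos: [672.6, 115.1, 261.4]
eef_rot: [3.141, -0.0, -2.637]
force: [-0.4, -0.2, -3.0]
finger_gap: 0.177
finger_force: 60.5
```

```bash
python3 - <<'E'
from h import *
hinge=np.array([623,202,120]); bx=np.array([-.486,.874,0])
def g(x,z): return hinge+x*bx+[0,0,z]
step(g(-20,110),119,15)
cm=camera_model("wrist")
for n in ("top","wrist"):
    f=grab_frame(n); cv2.imwrite(f"pics/{n}2.png",f[:,:,::-1])
    if n=="top": t=f
cm=camera_model("top")
for c in blobs(mask(t,0,4,200,150))[:1]:
    p=cv2.approxPolyDP(c,0.03*cv2.arcLength(c,True),True)[:,0]; print(p.tolist(),[ray(cm,a,120).round()[:2].tolist() for a in p])
a=np.hstack([t[60:300,130:450],f[::2,::2]]); cv2.imwrite("pics/s2.png",a[:,:,::-1])
E
```

```text
t 4.7333 pos [672.6 115.1 261.4] rpy [ 3.141 -0.    -2.637] q [ 0.04  0.43  1.23  0.    1.48 -2.03] F [-0.4 -0.2 -3. ] gap 0.177
shift cm [0.13 8.   3.15] turn [ 0.263 -0.001 -0.002]
[[117, 184], [85, 188], [98, 235], [130, 229]] [[577.0, 464.0], [571.0, 529.0], [472.0, 498.0], [483.0, 434.0]]
```

View pics/s2.png

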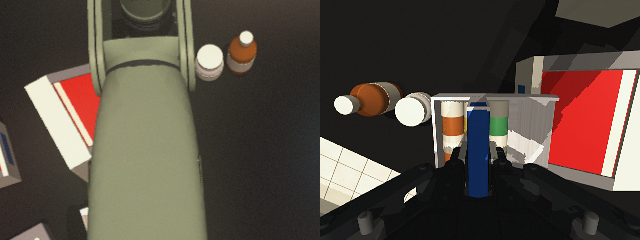

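The left half (top view) shows the arm above the box. The right half (wrist view) shows the tray level, with amber and green tubes inside and the spout facing the red flap squarely. I check the lateral alignment in the wrist picture.

```bash
python3 - <<'E'
from h import *
cm=camera_model("wrist"); f=cv2.imread("pics/wrist2.png")[:,:,::-1].copy()
hinge=np.array([623,202,120]); bx=np.array([-.486,.874,0]); by=np.array([-.874,-.486,0])
c=blobs(mask(f,0,4,200,120))[0]
p=cv2.approxPolyDP(c,0.02*cv2.arcLength(c,True),True)[:,0]
o=observe()["tool_pos"]; print("tool in box",(o-hinge)@bx,(o-hinge)@by)
for a in p:
    print(a,[(round((ray(cm,a,z)-hinge)@bx),round((ray(cm,a,z)-hinge)@by)) for z in (120,145,170)])
E
```

```text
tool in box -100.10780107206239 0.004678630979110316
[605 140] [(119, 74), (98, 74), (77, 73)]
[488 146] [(31, 71), (19, 70), (6, 70)]
[458 185] [(11, 42), (1, 44), (-10, 46)]
[479 198] [(29, 31), (17, 34), (4, 38)]
[456 324] [(22, -78), (10, -65), (-1, -51)]
[561 347] [(118, -102), (97, -86), (77, -70)]
```

Call:
{"op": "apply_moves", "data": {
  "targets": "0 0 1 -0.2 0.02 0 0; 0 0 3 -0.4 0.04 0 0; 0 0 5 -0.6 0.06 0 0; 0 0 7 -0.8 0.08 0 0; 0 0 8.5 -0.9 0.105 0 0"
}}

```text
time_s: 5.25
tool_pos: [629.1, 189.2, 272.2]
eef_rot: [-3.036, 0.0, -2.641]
force: [0.2, 0.2, -3.3]
finger_gap: 0.176
finger_force: 60.5
```

```bash
cat >> h.py <<'E'
hinge=np.array([623,202,120]); bx=np.array([-.486,.874,0]); by=np.array([-.874,-.486,0])
def g(x,z): return hinge+x*bx+[0,0,z]
E
python3 - <<'E'
from h import *
step(g(-1,96),119,6)
E
```

```text
t 5.25 pos [629.1 189.2 272.2] rpy [-3.036  0.    -2.641] q [ 0.21  0.35  1.32 -0.1   1.44 -1.85] F [ 0.2  0.2 -3.3] gap 0.176
shift cm [-0.08  1.9   5.45] turn [-0.001 -0.    -0.006]
```

Call:
{"op": "apply_moves", "data": {
  "targets": "0 0 1.2 1 0 0 0; 0 0 1.9 2.2 0 0 0; 0 0 1.9 3.4 0 0 0; 0 0 1.9 4.6 0 0 0; 0 0 1.9 5.4 0 0 0"
}}

```text
time_s: 5.67
tool_pos: [624.2, 198.9, 213.3]
eef_rot: [-3.038, -0.002, -2.642]
force: [-1.9, 1.4, 2.3]
finger_gap: 0.177
finger_force: 61.4
```

Call:
{"op": "apply_moves", "data": {
  "targets": "0 0 0 0 0 0 0; 0 0 0 0 0 0 0; 0 0 0 0 0 0 0; 0 0 0 0 0 0 0; 0 0 0 0 0 0 0"
}}

```text
time_s: 6.08
tool_pos: [625.1, 198.9, 216.5]
eef_rot: [-3.035, 0.0, -2.641]
force: [-1.9, -1.5, 2.2]
finger_gap: 0.175
finger_force: 61.2
```

```bash
python3 - <<'E'
from h import *
step(g(44,87),119,50)
f=grab_frame("wrist"); s=grab_frame("scene")
a=np.hstack([cv2.resize(s[170:400,220:500],(400,329)),cv2.resize(f,(400,329))]); cv2.imwrite("pics/s3.png",a[:,:,::-1])
E
```

```text
t 6.0833 pos [625.1 198.9 216.5] rpy [-3.035  0.    -2.641] q [ 0.22  0.39  1.38 -0.11  1.34 -1.83] F [-1.9 -1.5  2.2] gap 0.175
shift cm [0.07 4.85 0.43] turn [ 0.766 -0.003 -0.005]
```

View pics/s3.png

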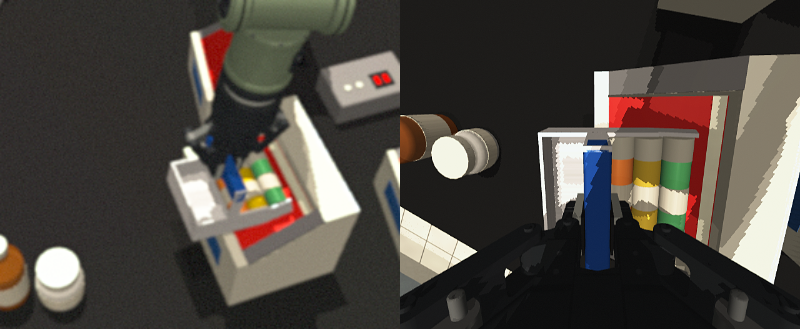

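The pictures show the tray on the flap with the flap pushed down. All three tubes are in the tray but have rolled forward, with green at about (678,180) near the spout. I measure the tube positions in the tray frame.

```bash
cat > tubes.py <<'E'
from h import *
o=observe(); cm=camera_model("wrist"); f=grab_frame("wrist")
R=Ro.from_euler('xyz',o["eef_rot"]).as_matrix()
T=R@np.array([[0,1,0],[1,0,0],[0,0,-1]]); org=o["tool_pos"]-T@[-15,0,85]
Rc=np.array(cm["R"]); c=T.T@(-Rc.T@np.array(cm["t"])-org)
def tr(p,z):
    d=T.T@Rc.T@np.array([(p[0]-cm["cx"])/cm["fx"],(p[1]-cm["cy"])/cm["fy"],1]); return (c+d*(z-c[2])/d[2]).round()
for n,h0,h1 in (("amber",8,16),("yellow",19,28),("green",45,75)):
    for b in blobs(mask(f,h0,h1,120,60),150):
        (u,v),_,_=cv2.minAreaRect(b); p=tr((u,v),22)
        if abs(p[0])<120 and abs(p[1])<60: print(n,round(u),round(v),"z22",p[:2],"z30",tr((u,v),30)[:2])
m=blobs(mask(f,105,125,150,40),150)[0]; (u,v),s,_=cv2.minAreaRect(m); print("bar",tr((u,v),97))
step(g(-1,96),119,-2)
E
python3 tubes.py
```

```text
amber 356 250 z22 [ 8. 12.] z30 [ 7. 14.]
yellow 394 252 z22 [31. 10.] z30 [29. 13.]
yellow 390 319 z22 [ 30. -32.] z30 [ 28. -28.]
green 441 255 z22 [58.  9.] z30 [55. 11.]
green 434 322 z22 [ 58. -34.] z30 [ 54. -30.]
bar [-15.  12.  97.]
t 6.2333 pos [625.1 199.2 216.2] rpy [-3.035e+00  1.000e-03 -2.641e+00] q [ 0.22  0.39  1.38 -0.11  1.34 -1.83] F [-1.5 -2.2  1. ] gap 0.173
shift cm [ 0.05  0.25 -0.  ] turn [-0.142  0.001 -0.005]
```

Call:
{"op": "apply_moves", "data": {
  "targets": "0 0 -0.12 0.13 -0.03 0 0; 0 0 -0.24 0.26 -0.06 0 0; 0 0 -0.36 0.4 -0.095 0 0; 0 0 -0.48 0.53 -0.13 0 0; 0 0 -0.58 0.66 -0.16 0 0"
}}

```text
time_s: 6.65
tool_pos: [629.1, 193.6, 210.2]
eef_rot: [3.087, 0.003, -2.641]
force: [1.1, -2.4, -0.2]
finger_gap: 0.178
finger_force: 61.1
```

Call:
{"op": "apply_moves", "data": {
  "targets": "0 0 0 0 0 0 0; 0 0 0 0 0 0 0; 0 0 0 0 0 0 0; 0 0 0 0 0 0 0; 0 0 0 0 0 0 0"
}}

```text
time_s: 7.07
tool_pos: [627.9, 194.6, 210.0]
eef_rot: [3.088, 0.001, -2.64]
force: [1.4, -1.0, 0.4]
finger_gap: 0.179
finger_force: 61.1
```

```bash
python3 tubes.py
```

```text
amber 284 250 z22 [-33.  12.] z30 [-32.  14.]
yellow 350 253 z22 [ 5. 10.] z30 [ 4. 12.]
green 385 251 z22 [25. 11.] z30 [23. 13.]
green 386 320 z22 [ 28. -33.] z30 [ 26. -29.]
bar [-15.  12.  97.]
t 7.1167 pos [627.9 194.7 209.9] rpy [ 3.087e+00  1.000e-03 -2.640e+00] q [ 0.15  0.42  1.36  0.05  1.39 -1.94] F [ 1.6 -1.3  0.3] gap 0.174
shift cm [ 0.07  0.81 -0.57] turn [ 0.019  0.001 -0.004]
```

```bash
cat > flap.py <<'E'
from h import *
from scipy.optimize import brentq
cm=camera_model("wrist"); f=grab_frame("wrist"); Rc=np.array(cm["R"]); c=-Rc.T@np.array(cm["t"])
m=mask(f,0,4,180,60)
for v in range(150,360,40):
    xs=np.where(m[v])[0]
    if len(xs)<3: continue
    for u in (xs.max(),):
        F=lambda a:ray(cm,(u,v),120+92*np.sin(a))-hinge
        G=lambda a:F(a)@bx-92*np.cos(a)
        for lo,hi in ((-1.0,-.3),(-.3,.1),(.1,.6)):
            if G(lo)*G(hi)<0: a=brentq(G,lo,hi); print(u,v,"flap",round(np.pi/6-a,2),"y",round(F(a)@by))
E
python3 flap.py
cat >> flap.py <<'E'
    print(u,v,[round(G(a)) for a in (-.9,-.6,-.3,0,.3,.52)])
cv2.imwrite("pics/w4.png",f[:,:,::-1])
E
python3 flap.py
```

```text
500 150 [99, 68, 41, 21, 8, 5]
489 230 [99, 68, 41, 20, 8, 5]
484 270 [99, 68, 41, 21, 8, 5]
639 310 [262, 220, 179, 143, 115, 101]
639 350 [274, 231, 189, 151, 122, 108]
```

View pics/w4.png

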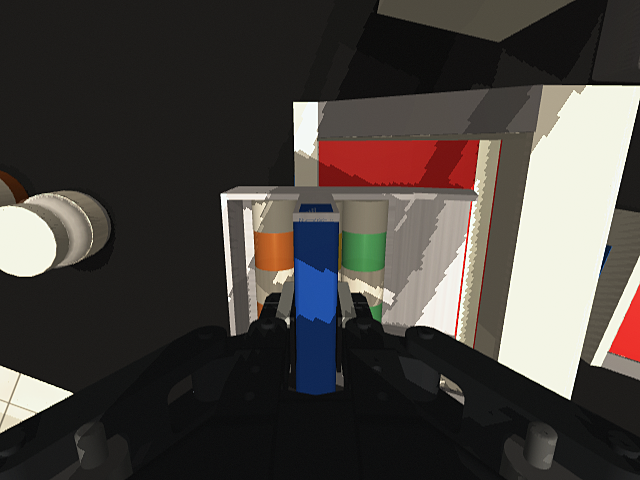

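The wrist picture shows the flap pressed in, with its stripe at (488,230) below the opening's rim. That puts it at about 0.4 rad, with all tubes back on the tray floor, so step 1 is held. Next I plan the pour.

```bash
python3 - <<'E'
from h import *
o=observe(); P=o["tool_pos"]; R=Ro.from_euler('xyz',o["eef_rot"]).as_matrix(); print(P,(P-hinge)@bx)
for x,z,t in ((8,92,14),(28,88,30),(48,90,50)):
    Rt=(Ro.from_euler('z',119,degrees=True)*Ro.from_euler('y',t,degrees=True)).as_matrix()@np.array([[0,1,0],[1,0,0],[0,0,-1]])
    Q=g(x,z); print((R.T@(Q-P)/10).round(2),Ro.from_matrix(R.T@Rt).as_rotvec().round(3)); P,R=Q,Rt
E
```

```text
[627.82043662 194.61999143 209.85161519] -8.792859687575183
[ 0.07  1.69 -0.12] [ 0.299  0.    -0.005]
[ 0.    2.04 -0.1 ] [ 0.279 -0.    -0.   ]
[ 0.    1.63 -1.17] [0.349 0.    0.   ]
```

Call:
{"op": "apply_moves", "data": {
  "targets": "0 0.02 0.34 0 0.06 0 0; 0 0.03 0.68 -0.05 0.12 0 0; 0 0.05 1.02 -0.1 0.18 0 0; 0 0.07 1.36 -0.1 0.24 0 0; 0 0.07 1.7 -0.1 0.3 0 0"
}}

```text
time_s: 7.63
tool_pos: [617.8, 211.0, 211.9]
eef_rot: [-2.898, 0.001, -2.64]
force: [-2.2, 3.0, 1.3]
finger_gap: 0.178
finger_force: 61.4
```

Call:
{"op": "apply_moves", "data": {
  "targets": "0 0 0.4 0 0.056 0 0; 0 0 0.8 0 0.112 0 0; 0 0 1.2 -0.05 0.168 0 0; 0 0 1.6 -0.1 0.224 0 0; 0 0 2.05 -0.1 0.28 0 0"
}}

```text
time_s: 8.05
tool_pos: [608.0, 229.0, 207.9]
eef_rot: [-2.618, 0.001, -2.64]
force: [-2.8, 3.8, 3.1]
finger_gap: 0.179
finger_force: 61.9
```

Call:
{"op": "apply_moves", "data": {
  "targets": "0 0 0.33 -0.2 0.07 0 0; 0 0 0.66 -0.45 0.14 0 0; 0 0 1 -0.7 0.21 0 0; 0 0 1.3 -0.9 0.28 0 0; 0 0 1.6 -1.2 0.35 0 0"
}}

```text
time_s: 8.47
tool_pos: [598.3, 246.1, 209.4]
eef_rot: [-2.267, 0.001, -2.639]
force: [-2.5, 4.2, -0.5]
finger_gap: 0.176
finger_force: 61.5
```

Call:
{"op": "apply_moves", "data": {
  "targets": "0 0 0 0 0 0 0; 0 0 0 0 0 0 0; 0 0 0 0 0 0 0; 0 0 0 0 0 0 0; 0 0 0 0 0 0 0"
}}

```text
time_s: 8.88
tool_pos: [600.0, 243.7, 210.6]
eef_rot: [-2.268, 0.001, -2.641]
force: [-1.8, 2.8, 0.6]
finger_gap: 0.178
finger_force: 61.6
```

```bash
python3 - <<'E'
from h import *
step(g(48,90),119,50)
f=grab_frame("wrist"); s=grab_frame("scene")
a=np.hstack([cv2.resize(s[170:400,220:500],(400,329)),cv2.resize(f,(400,329))]); cv2.imwrite("pics/s5.png",a[:,:,::-1])
E
```

```text
t 8.8833 pos [600.  243.7 210.6] rpy [-2.268e+00  1.000e-03 -2.641e+00] q [ 0.6   0.53  1.43 -0.88  1.4  -1.21] F [-1.8  2.8  0.6] gap 0.178
shift cm [0.01 0.07 0.01] turn [-0.001 -0.004 -0.005]
```

View pics/s5.png

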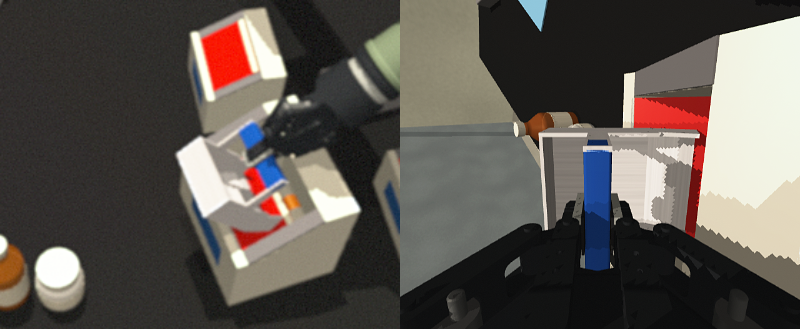

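The wrist view shows the tray empty, and the scene view shows amber in the opening at (290,200), perhaps still falling. I hold the pose, then check again.

Call:
{"op": "apply_moves", "data": {
  "targets": "0 0 0 0 0 0 0; 0 0 0 0 0 0 0; 0 0 0 0 0 0 0; 0 0 0 0 0 0 0; 0 0 0 0 0 0 0"
}}

```text
time_s: 9.4
tool_pos: [600.0, 243.6, 210.2]
eef_rot: [-2.266, 0.0, -2.641]
force: [-0.7, 2.7, 0.9]
finger_gap: 0.178
finger_force: 61.6
```

```bash
python3 - <<'E'
from h import *
step(g(48,90),119,50)
s=grab_frame("scene")[260:340,360:460]; w=grab_frame("wrist")[200:480,380:640]
for n,h0,h1 in (("amber",8,16),("yellow",19,28),("green",45,75)):
    print(n,cv2.countNonZero(mask(s,h0,h1,120,60)))
a=np.hstack([cv2.resize(s,(500,400),interpolation=2),cv2.resize(w,(300,400))]); cv2.imwrite("pics/s6.png",a[:,:,::-1])
E
```

```text
t 9.4 pos [600.  243.6 210.2] rpy [-2.266  0.    -2.641] q [ 0.6   0.53  1.43 -0.89  1.4  -1.21] F [-0.7  2.7  0.9] gap 0.178
shift cm [ 0.01  0.04 -0.02] turn [-0.003 -0.004 -0.004]
amber 100
yellow 0
green 0
```

View pics/s6.png

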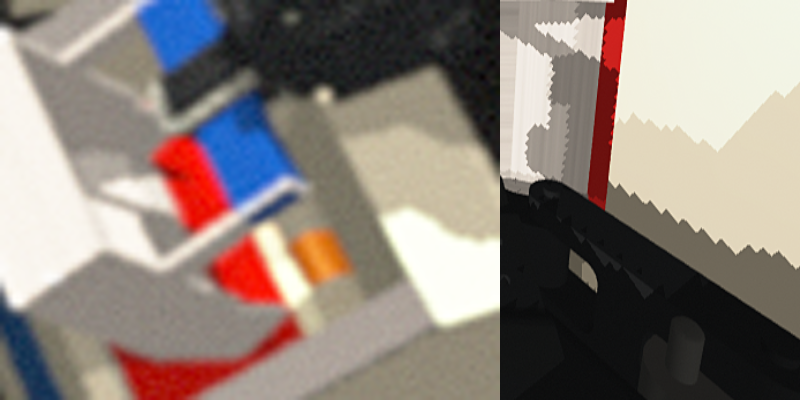

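```bash
python3 - <<'E'
from h import *
cm=camera_model("scene")
for z in (20,40,60,80,100,120):
    r=ray(cm,(425,311),z); print(z,((r-hinge)@bx).round(),((r-hinge)@by).round())
from h import *
P=g(48,90);R=(Ro.from_euler('z',119,degrees=True)*Ro.from_euler('y',50,degrees=True)).as_matrix()@np.array([[0,1,0],[1,0,0],[0,0,-1]])
for x,z,t in ((56,78,50),(60,78,50)):
    print((R.T@(g(x,z)-P)/10).round(2))
E
```

```text
20 130.0 14.0
40 123.0 5.0
60 115.0 -5.0
80 107.0 -14.0
100 99.0 -23.0
120 91.0 -33.0
[0.   1.43 0.16]
[ 0.    1.69 -0.15]
```

The ray puts the amber tube's centre at about z = 40–60 mm near the box's back wall. That is below the flap's free edge and outside its sweep, so all three tubes are in. I withdraw up and back.

Call:
{"op": "apply_moves", "data": {
  "targets": "0 0 -1 -0.1 0 0 0; 0 0 -2.5 -0.3 0 0 0; 0 0 -4.2 -0.5 0 0 0; 0 0 -6 -0.7 0 0 0; 0 0 -7.8 -1 0 0 0"
}}

```text
time_s: 9.92
tool_pos: [620.2, 204.5, 277.0]
eef_rot: [-2.265, -0.002, -2.642]
force: [0.9, 0.2, -2.2]
finger_gap: 0.179
finger_force: 60.8
```

```bash
python3 - <<'E'
from h import *
f=grab_frame("top"); cm=camera_model("top")
m=blobs(mask(f,90,104,60,120))[0]; print(ray(cm,cv2.minAreaRect(m)[0],6))
step(g(-90,165),119,0)
E
```

```text
[ 515.06486842 -368.01219903    6.        ]
t 9.9667 pos [622.3 203.3 282. ] rpy [-2.262  0.004 -2.644] q [ 0.54  0.43  1.41 -0.89  1.42 -1.33] F [ 2.7 -0.5  1.4] gap 0.177
shift cm [-0.09 -6.07  6.86] turn [-0.879  0.    -0.01 ]
```

Call:
{"op": "apply_moves", "data": {
  "targets": "0 0 -0.7 0.8 -0.1 0 0; 0 0 -1.4 1.6 -0.2 0 0; 0 0 -2.1 2.5 -0.31 0 0; 0 0 -2.9 3.3 -0.42 0 0; 0 0 -3.6 4.1 -0.52 0 0"
}}

```text
time_s: 10.38
tool_pos: [646.3, 157.2, 278.5]
eef_rot: [-2.79, -0.0, -2.641]
force: [0.0, -1.9, -2.0]
finger_gap: 0.176
finger_force: 60.7
```

Call:
{"op": "apply_moves", "data": {
  "targets": "0 0 -0.7 0.2 -0.09 0 0; 0 0 -1.4 0.5 -0.18 0 0; 0 0 -2.1 0.7 -0.27 0 0; 0 0 -2.8 1 -0.36 0 0; 0 0 -3.4 1.2 -0.36 0 0"
}}

```text
time_s: 10.8
tool_pos: [664.6, 121.8, 277.5]
eef_rot: [3.137, -0.003, -2.646]
force: [-1.2, -0.7, -2.6]
finger_gap: 0.179
finger_force: 60.7
```

```bash
python3 - <<'E'
from h import *
step((515,-368,280),50)
o=observe()["tool_pos"]; R=Ro.from_euler('xyz',observe()["eef_rot"]).as_matrix(); D=np.array([515,-368,280])-o
for k in range(3):
    print((R.T@(D/3)/10).round(2)); R=R@Ro.from_rotvec([0,0,.4]).as_matrix()
E
```

```text
t 10.8 pos [664.6 121.8 277.5] rpy [ 3.137e+00 -3.000e-03 -2.646e+00] q [ 0.05  0.4   1.23  0.    1.51 -2.01] F [-1.2 -0.7 -2.6] gap 0.179
shift cm [ 36.45 -35.98  -0.31] turn [ 0.002 -0.005  1.193]
[ 12.15 -11.99  -0.1 ]
[  6.52 -15.78  -0.1 ]
[ -0.14 -17.07  -0.1 ]
```

Call:
{"op": "apply_moves", "data": {
  "targets": "0 2.4 -2.4 0 0 0 0.08; 0 4.9 -4.8 0 0 0 0.16; 0 7.3 -7.2 0 0 0 0.24; 0 9.7 -9.6 0 0 0 0.32; 0 12.1 -12 0 0 0 0.4"
}}

```text
time_s: 11.22
tool_pos: [613.5, -37.8, 276.8]
eef_rot: [3.14, -0.004, -3.044]
force: [0.3, -0.4, -1.1]
finger_gap: 0.177
finger_force: 60.7
```

Call:
{"op": "apply_moves", "data": {
  "targets": "0 1.3 -3.2 0 0 0 0.08; 0 2.6 -6.3 0 0 0 0.16; 0 3.9 -9.5 0 0 0 0.24; 0 5.2 -12.6 0 0 0 0.32; 0 6.5 -15.8 0 0 0 0.4"
}}

```text
time_s: 11.63
tool_pos: [564.7, -201.2, 276.3]
eef_rot: [3.141, -0.005, 2.839]
force: [1.7, 0.0, -3.4]
finger_gap: 0.177
finger_force: 60.7
```

Call:
{"op": "apply_moves", "data": {
  "targets": "0 0 -3.4 0 0 0 0.08; 0 0 -6.9 0 0 0 0.16; 0 -0.1 -10.3 0 0 0 0.24; 0 -0.1 -13.7 0 0 0 0.32; 0 -0.1 -17.1 0 0 0 0.4"
}}

```text
time_s: 12.05
tool_pos: [515.4, -364.8, 275.7]
eef_rot: [-3.14, -0.006, 2.439]
force: [1.3, -0.3, -1.4]
finger_gap: 0.175
finger_force: 60.7
```

```bash
python3 - <<'E'
from h import *
step((515,-368,92),50)
E
```

```text
t 12.05 pos [ 515.4 -364.8  275.7] rpy [-3.14  -0.006  2.439] q [-0.75  0.31  1.36 -0.    1.48 -1.62] F [ 1.3 -0.3 -1.4] gap 0.175
shift cm [-0.29 -0.24 18.37] turn [-0.002 -0.006 -0.004]
```

Call:
{"op": "apply_moves", "data": {
  "targets": "0 -0.1 -0.1 4 0 0 0; 0 -0.2 -0.2 8 0 0 0; 0 -0.3 -0.2 12 0 0 0; 0 -0.3 -0.2 15.5 0 -0.003 0; 0 -0.3 -0.2 17.3 0 -0.006 0"
}}

```text
time_s: 12.47
tool_pos: [513.7, -363.5, 96.8]
eef_rot: [-3.141, -0.009, 2.444]
force: [-1.0, 1.5, -3.2]
finger_gap: 0.175
finger_force: 60.6
```

Call:
{"op": "apply_moves", "data": {
  "targets": "0 0 0 0 0 0 0; 0 0 0 0.2 0 0 0; 0 0 0 0.5 0 0 0; 0 0 0 0.8 0 0 0; 0 0 0 0.8 0 0 0"
}}

```text
time_s: 12.88
tool_pos: [518.6, -367.2, 97.1]
eef_rot: [3.14, 0.005, 2.443]
force: [-0.5, 0.6, -2.1]
finger_gap: 0.178
finger_force: 60.7
```

```bash
python3 - <<'E'
from h import *
step((515,-368,92),50)
E
```

```text
t 12.8833 pos [ 518.6 -367.2   97.1] rpy [3.14  0.005 2.443] q [-0.75  0.48  1.51  0.    1.14 -1.63] F [-0.5  0.6 -2.1] gap 0.178
shift cm [ 0.22 -0.3   0.51] turn [ 0.001  0.005 -0.   ]
```

Call:
{"op": "apply_moves", "data": {
  "targets": "0 0 0 0 0 0 0; 0 0 0 0.1 0 0 0; 0 0 0 0.2 0 0 0; 0 0 0 0.3 0 0 0; 0 0 0 0.3 0 0 0"
}}

```text
time_s: 13.3
tool_pos: [517.8, -366.5, 92.4]
eef_rot: [3.14, 0.002, 2.443]
force: [0.9, -0.3, -2.3]
finger_gap: 0.175
finger_force: 60.8
```

Call:
{"op": "apply_moves", "data": {
  "targets": "0 0 0 0 0 0 0; 0 0 0 0 0 0 0; 0 0 0 0 0 0 0; 0 0 0 0 0 0 0; 0 0 0 0 0 0 0"
}}

```text
time_s: 13.72
tool_pos: [517.8, -366.4, 92.4]
eef_rot: [3.14, 0.002, 2.443]
force: [-0.8, 0.1, -1.9]
finger_gap: 0.177
finger_force: 60.8
```

Call:
{"op": "apply_moves", "data": {
  "targets": "0 0 0 0.05 0 0 0; 0 0 0 0.1 0 0 0; 0 0 0 0.15 0 0 0; 0 0 0 0.2 0 0 0; 0 0 0 0.2 0 0 0"
}}

```text
time_s: 14.13
tool_pos: [517.8, -366.6, 92.3]
eef_rot: [3.14, 0.002, 2.443]
force: [-3.2, 1.2, 8.4]
finger_gap: 0.183
finger_force: 62.3
```

Call:
{"op": "apply_moves", "data": {
  "targets": "0 0 0 0 0 0 0; 0 0 0 0 0 0 0; 0 0 0 0 0 0 0; 0 0 0 0 0 0 0; 0 0 0 0 0 0 0"
}}

```text
time_s: 14.55
tool_pos: [517.8, -366.6, 92.3]
eef_rot: [3.14, 0.002, 2.443]
force: [-5.1, 2.2, 7.7]
finger_gap: 0.18
finger_force: 62.3
```

Contact is made and the tray is on the mat. I release, then retreat upwards.

Call:
{"op": "apply_moves", "data": {
  "targets": "0.25 0 0 0 0 0 0; 0.35 0 0 0 0 0 0; 0.5 0 0 0 0 0 0; 0.6 0 0 0 0 0 0; 0.6 0 0 0 0 0 0"
}}

```text
time_s: 14.97
tool_pos: [517.6, -366.2, 89.9]
eef_rot: [3.14, 0.001, 2.443]
force: [-0.9, 0.7, 1.1]
finger_gap: 0.601
finger_force: 0.0
```

Call:
{"op": "apply_moves", "data": {
  "targets": "0.6 0 0 0 0 0 0; 0.6 0 0 -1 0 0 0; 0.6 0 0 -3 0 0 0; 0.6 0 0 -6 0 0 0; 0.6 0 0 -10 0 0 0"
}}

```text
time_s: 15.38
tool_pos: [515.7, -364.7, 188.4]
eef_rot: [3.139, -0.006, 2.443]
force: [-0.0, -0.9, -0.2]
finger_gap: 0.6
finger_force: 0.0
```

Call:
{"op": "apply_moves", "data": {
  "targets": "0.6 0 0 -4 0 0 0; 0.6 0 0 -8 0 0 0; 0.6 0 0 -11 0 0 0; 0.6 0 0 -11 0 0 0; 0.6 0 0 -11 0 0 0"
}}

```text
time_s: 15.8
tool_pos: [518.4, -367.5, 304.9]
eef_rot: [3.14, 0.009, 2.443]
force: [0.2, 0.5, -1.0]
finger_gap: 0.602
finger_force: 0.0
```

```bash
python3 - <<'E'
from h import *
s=grab_frame("scene"); cv2.imwrite("pics/s7.png",s[150:390,40:500][:,:,::-1])
E
```

```text
(no output)
```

View pics/s7.png

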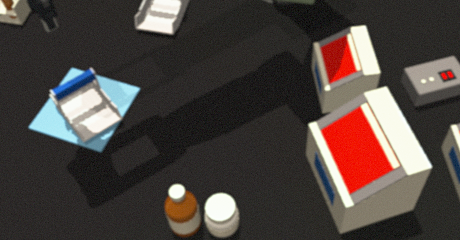

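The empty tray stands upright on the mat at (87,105), the big box's flap is shut at (360,150), and the bystanders are unmoved. I hand the job in.

```bash
python3 -c "
from station import *
print(job_done())"
```

```text
the job is handed in; nothing more can be done
None
```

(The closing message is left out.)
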